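Set the last telescopic leg of a monitor riser

TASK

The monitor riser lies upside down on its mat: three of its telescopic legs are already drawn out to their last hole and one is still at its shortest. Pinch that leg's spring button in and draw the leg out, past the middle hole, until the button has popped out of the third and last hole, level with the other three, stopping as soon as it clicks and never forcing the leg against its button (18 N bends it). Then prove the lock: with the fingertips press straight down on the end of its rubber foot, firmly but gently (some 10 to 15 N), let go, and leave the other legs and the things lying about as they are.

Things in the scene. Friction and masses are not known exactly. Their poses are not given: they have to be found in the camera images.
- riser: Upturned monitor riser: white board 235 x 370 x 18 mm on a dark 3 mm mat, heavy, stays put. Origin on the bench (z = 0) under its centre; own x, y along its 235 and 370 mm sides, z up. Its upturned underside is 21 mm above the bench. Four like legs stand up on it at x = +-80 mm, y = +-150 mm of this frame; any one of them can be the short one.
- short_post: Fixed part of the short leg: flange 62 mm square (top 15 mm above the underside) and a 25 mm square inner steel tube. Origin on the leg's axis at the riser's underside, axes as the riser's, z up along the leg. The spring button sits in this tube on its +x side, 85 mm above this origin, and never moves up or down.
- short_sleeve: Outer tube of the short leg: aluminium, 30 x 30 mm, wall 2 mm, 85 mm long, three 11.5 mm round holes in a column in its +x face, 20 to 32 mm apart, not evenly. Slides up and down on the inner tube, cannot turn. Origin at that of short_post when shortest; it rises with the leg. The top end is 13 mm above the first hole. Over 18 N on the button bends it.
- short_dome: Brass spring button of the short leg, a dome of radius 5 mm that looks to the riser's +x side; origin at the dome's centre, 5 mm behind its crest. Fingers closed along the riser's x axis, one pad on the button, the other on the opposite face, press it flush and hold the sleeve by the same squeeze (a grip of 25 to 45 N will do).
- short_button_tip (a point): Crest of that button. Take hold with the fingertips 6 to 14 mm below it: they cover the button, but once the sleeve (and the pads with it) is drawn up they are clear of the next hole. When the button pops out there, it blocks the sleeve; for the next hole take hold again at the button.
- short_button (a joint): How far the short leg's button is pressed in, m: 0 = popped fully out (4 mm proud of the sleeve), 0.004 = flush with the sleeve's face, 0.006 = held in under the sleeve's wall. Spring force 2.2 N when out, 4.2 N when flush.
- short_leg (a joint): How far the short leg is drawn up, m: 0 = shortest, the set legs stand at about 0.052. With the button flush the first 8 mm take 10 to 18 N (the hole's edge pushes the dome in under the wall), then 5 to 8 N, until it pops out at the next hole: go by that, not by measure. Popped out, the play is 0.75 mm either way. Let go between holes it stays put. End stop 0.068.
- short_foot_top (a point): Centre of the upper face of the short leg's black rubber foot, 26 mm square, 7 mm thick, on the end of the sleeve: 20 mm above the button's axis at the shortest setting, 40 to 50 mm at the second hole and 72 mm at the last. Pressed when locked, the leg sinks under 3 mm and stops; when not locked it goes on sinking.
- short_foot: That rubber foot; origin at the centre of its lower face, 7 mm under its upper face. Over 20 N on it bends the button.
- set1_leg (a joint): Draw of one of the three set legs: about 0.052, leave it.
- set2_leg (a joint): Draw of another set leg: about 0.052, leave it.
- set3_leg (a joint): Draw of the third set leg: about 0.052, leave it.
- set1_button (a joint): Spring button of the first set leg, 0 = out, leave it.
- set2_button (a joint): Spring button of the second set leg, 0 = out, leave it.
- set3_button (a joint): Spring button of the third set leg, 0 = out, leave it.
- set1_foot_top (a point): Upper face of the first set leg's foot, 178 mm above the bench.
- set2_foot_top (a point): Upper face of the second set leg's foot, 178 mm above the bench.
- set3_foot_top (a point): Upper face of the third set leg's foot, 178 mm above the bench.
- screwdriver: Orange-handled screwdriver, 170 mm, lying loose on the board between the legs; bystander.
- mouse: Black computer mouse 105 x 60 x 32 mm on the bench; bystander.
- slide_box: Blue slide box 87 x 102 x 37 mm on the bench; bystander.
- oil_bottle: Small amber bottle, 32 mm across, 65 mm tall, on the bench; bystander.

How it is judged:
By the outcome, as a careful person would: the job done as asked, in the order asked, and still so for the second after the job is handed in, with the robot touching nothing.
It also fails if it takes over 58 s, if anything falls off the work surface, if the arm or the gripper's body presses on something with over 40 N, if the wrist force passes 120 N, or if a joint passes its speed limit or range.

ROBOT

A 6-joint arm with a two-finger parallel gripper is mounted at the origin on the work surface. World frame = base frame: x ahead of the robot, y to its left, z up, the work surface at z = 0. Lengths are in mm, angles in rad, forces in N, time in s.
With the tool pointing down it reaches from about 400 to 925 mm from the base axis. Payload 12.5 kg.
Tool frame: the origin (TCP) lies at the centre of the arm's flange, where the gripper is bolted on; the fingertips stand 190 mm ahead of it and the grasp point (between the pads) lies 171 mm ahead of it; z points along the fingers, y is the direction in which the jaws open and shut (so a half turn about z gives the same grasp; the last joint's range is limited). The gripper opens to 95 mm and grips with 3 to 60 N. Pads are 20 mm wide; open, the fingers measure 119 mm over their backs; the gripper's body (75 mm by 180 mm) begins 59 mm behind the grasp point.
Start: joints at [1.145, 0.491, 1.559, -0, 1.092, -0.106], TCP at [196.462, 593.319, 404.761] pointing down, gripper open.
Joint ranges: [-3.1, 3.1], [-0.84, 2.19], [0.05, 2.79], [-1.13, 4.28], [0.06, 2.93], [-2.69, 2.69]. Speed limits (rad/s): [2.22, 2.22, 2.79, 3.14, 3.14, 3.14].

INTERFACE

Orientations are given as [roll, pitch, yaw] about the fixed x, y, z axes, in that order (R = Rz(yaw) Ry(pitch) Rx(roll)).
In Python, from cell import env, optics gives the robot as it stands.
- The arm moves only by the tool apply_moves, never from a script. Its argument "commands" is a list of rows, each a list of 7 numbers: the turn, a rotation vector about the tool's x, y, z in degrees, then the shift along the tool's x, y, z in m, then the finger opening in m, from 0 to 0.0951. A call has 1 to 5 rows; each row shifts and turns the commanded pose from where the row before left it, along the tool's axes as they then stand; what a row does not reach is not made up. A row lasts 1/12 s, in which the tool goes at most 41.7 mm and 7.16 degrees, less where a joint would pass 70% of its speed; a pose out of reach is approached as far as the arm can. A call with a gripper value outside its range is refused whole. The fingers move at their own pace and stop on an object; the grip force is fixed at half the most. Time passes only in rows, so rows that do not move let the fingers close. It gives the time, the measured TCP pose, the force and the opening at its end, in the units of the state.
- env.state(): the state, without advancing time (a new reading comes with each control period).
- optics.read_camera(name): name is "scene" or "top" or "wrist"; returns a dict with "color" (384x512x3 uint8, red, green, blue), "fx", "fy", "cx", "cy" (pixels), "eye" and "rotation" of the camera in the world; the wrist camera has in their place "T_tool_cam" (4x4, takes a point from camera to tool coordinates, whose origin is the TCP and whose axes are the flange's). Camera axes: x right, y up, looking along -z (the intrinsics and any distortion apply to the point x, -y, -z); pixel columns grow to the right and rows downward; lengths in mm; the calibration is good to about 2 mm. A picture is of the moment at which its call begins: read the wrist's pose just before it. There is no depth.
- env.job_done(): hands the job in, once; it reports no verdict.
The state is a dict: "t": time; "joints": joint angles; "qvel": joint speeds; "tau": joint torques, N m; "eef_pos": TCP position; "tcp_rot": TCP orientation; "ft_force": force on the tool from outside, world axes, zero at the start; "moment": the same for the moment, N m; "opening": opening from 0.0 (shut) to 1.0 (fully open).
Only numpy, scipy, OpenCV 4.12 (cv2) and the standard library are available. Lean on these libraries where they do the work, as an engineer would, in place of code of your own. Each camera call takes 0.05 s, during which the arm holds its last target. There are 200 camera calls.

## Working session

There is one attempt and no reset: what is moved stays moved. The work goes in short steps, Python scripts to look and compute and a tool call to move; the robot and the scene stay as the last step left them, time stands still between calls to the robot, and variables do not carry over. Pictures are saved under pics/ and viewed, about 8 in all and at most 12, crops included, and the job is handed in when it is done.

Besides the shell and the picture viewer there is one more tool, called after "Request:" as name(argument=value, ...), one argument or row to a line, values as JSON. apply_moves: Moves the arm, as the interface text tells. Its arguments: {"type":"object","properties":{"commands":{"type":"array","items":{"type":"array","items":{"type":"number"}}}},"required":["commands"]}

```bash
mkdir -p pics; ls; cat > h.py <<'E'
import numpy as np,cv2
from scipy.spatial.transform import Rotation as R
from cell import env,optics
def look(n,f=None):
    s=env.state();c=optics.read_camera(n)
    if n=='wrist':
        T=np.eye(4);T[:3,:3]=R.from_euler('xyz',s['tcp_rot']).as_matrix();T[:3,3]=s['eef_pos']
        T=T@np.array(c['T_tool_cam']);c['eye']=T[:3,3];c['rotation']=T[:3,:3]
    if f: cv2.imwrite('pics/'+f,c['color'][:,:,::-1])
    c['eye']=np.array(c['eye']);c['rotation']=np.array(c['rotation']);return c
def proj(c,p):
    q=(np.atleast_2d(p)-c['eye'])@c['rotation']
    return np.c_[c['cx']+c['fx']*q[:,0]/-q[:,2],c['cy']+c['fy']*-q[:,1]/-q[:,2]]
def ray(c,u,v):
    return c['rotation']@np.array([(u-c['cx'])/c['fx'],-(v-c['cy'])/c['fy'],-1.])
def atz(c,u,v,z):
    d=ray(c,u,v);return c['eye']+d*(z-c['eye'][2])/d[2]
def tri(obs):
    A=0;b=0
    for c,u,v in obs:
        d=ray(c,u,v);d/=np.linalg.norm(d);P=np.eye(3)-np.outer(d,d);A=A+P;b=b+P@c['eye']
    return np.linalg.solve(A,b)
E
python3 - <<'E'
from h import *
import pickle
print(env.state())
a={n:look(n) for n in('scene','top','wrist')}
pickle.dump(a,open('v0.pkl','wb'))
for n in a: print(n,{k:v for k,v in a[n].items() if k!='color'})
im=np.vstack([a['scene']['color'],a['top']['color']])
cv2.imwrite('pics/a.png',cv2.resize(a['top']['color'][:,:,::-1],(800,600),interpolation=2))
cv2.imwrite('pics/b.png',cv2.resize(a['scene']['color'][:,:,::-1],(800,600),interpolation=2))
E
```

```text
pics
{'t': 0.0, 'joints': array([ 1.14540128e+00,  4.91537693e-01,  1.55946862e+00,  1.05029449e-06,
        1.09171123e+00, -1.05625309e-01]), 'qvel': array([ 0.00046103, -0.00010269, -0.00080899, -0.00126365,  0.00030253,
       -0.0006981 ]), 'tau': array([-1.88320497e-03, -6.12640715e+01, -2.58175153e+01,  6.91307872e-02,
        4.82061657e-02, -7.41707709e-05]), 'eef_pos': array([196.44246163, 593.27897751, 404.16861601]), 'tcp_rot': array([-3.14047413e+00, -1.19522727e-04,  2.82182236e+00]), 'ft_force': array([-0.70763232, -0.19851099, -0.17230971]), 'moment': array([ 0.00467024,  0.01713716, -0.01543432]), 'opening': 1.0037909099607298}
scene {'fx': 439.3224748142506, 'fy': 439.3224748142506, 'cx': 261.51064267537737, 'cy': 195.5985618427794, 'eye': array([1223.27135757,  422.54963045,  917.87521045]), 'rotation': array([0.76921299, 0.00235505, 2.13332714])}
top {'fx': 400.9688202829912, 'fy': 400.9688202829912, 'cx': 256.9243851816101, 'cy': 195.40527039149745, 'eye': array([ 377.61056067,    2.67012554, 1410.73184438]), 'rotation': array([ 0.14759804, -0.00609808, -1.56680912])}
wrist {'fx': 314.5291395998609, 'fy': 314.5291395998609, 'cx': 253.10261606137598, 'cy': 192.49434945005257, 'T_tool_cam': array([[ 1.10073854e-03,  9.61409300e-01,  2.75119877e-01,
         7.92057334e+01],
       [ 9.99999388e-01, -1.08826897e-03, -1.97971745e-04,
        -5.68946123e-01],
       [ 1.09072548e-04,  2.75119926e-01, -9.61409910e-01,
         1.96680535e+01],
       [ 0.00000000e+00,  0.00000000e+00,  0.00000000e+00,
         1.00000000e+00]]), 'eye': array([121.06997863, 617.64188609, 384.5753034 ]), 'rotation': array([[ 0.31332496, -0.91312525, -0.26082511],
       [ 0.94964535,  0.30096121,  0.08715538],
       [-0.00108553, -0.27499931,  0.96144381]])}
```

View pics/a.png

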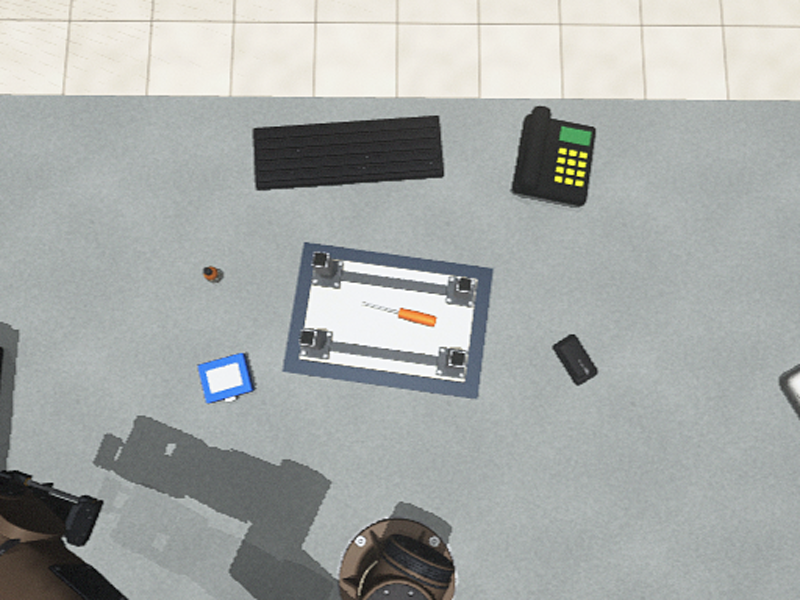

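View pics/b.png

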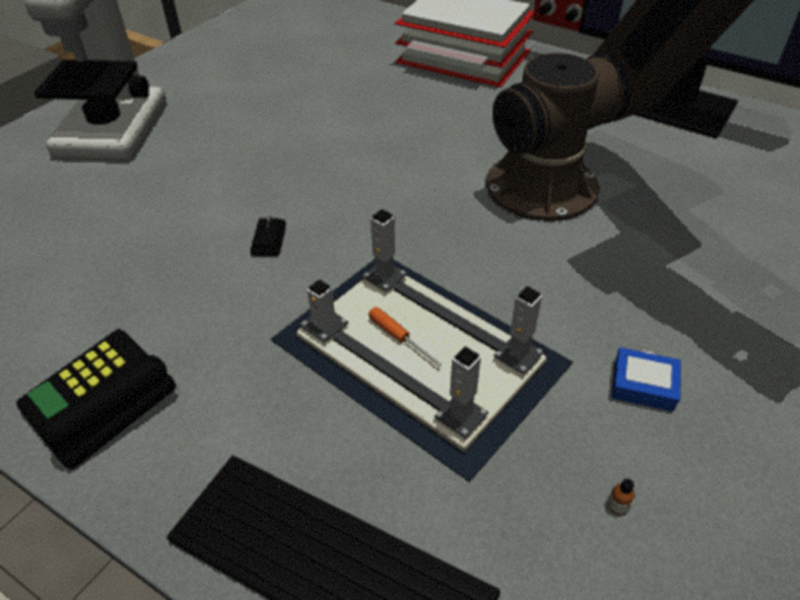

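The short leg is at top (465,285) and scene (320,288), both in 800-px pictures. The other three feet are at top (320,258), (307,337), (458,354).

```bash
sed -i "s/    c\['eye'\]=np.array(c\['eye'\]);.*/    c['eye']=np.array(c['eye']);r=np.array(c['rotation']);c['rotation']=r if r.ndim==2 else R.from_euler('xyz',r).as_matrix();return c/" h.py
python3 - <<'E'
from h import *
import pickle
a=pickle.load(open('v0.pkl','rb'))
for n in('scene','top'): a[n]['rotation']=R.from_euler('xyz',a[n]['rotation']).as_matrix()
k=1/1.5625
P=[]
for t,s in [((465,285),(320,288)),((320,258),(466,354)),((307,337),(528,294)),((458,354),(382,215))]:
    p=tri([(a['top'],t[0]*k,t[1]*k),(a['scene'],s[0]*k,s[1]*k)]);P.append(p);print(p.round(1), atz(a['top'],t[0]*k,t[1]*k,p[2]).round(1))
P=np.array(P)
P2=[atz(a['top'],u*k,v*k,z) for (u,v),z in [((465,285),126),((320,258),178),((307,337),178),((458,354),178)]]
P2=np.array(P2);print(P2.round(1))
d=P2[1]-P2[0];e=P2[0]-P2[3];f=P2[2]-P2[3]
print(np.degrees([np.arctan2(-d[0],d[1]),np.arctan2(e[1],e[0]),np.arctan2(-f[0],f[1])]),np.linalg.norm(d),np.linalg.norm(e))
c=cv2.resize(a['scene']['color'][120:290,170:360,::-1],None,fx=4,fy=4,interpolation=2)[:600]
t=cv2.resize(a['top']['color'][150:260,180:320,::-1],None,fx=4,fy=4,interpolation=2)
cv2.imwrite('pics/c.png',c[:, :800])
E
```

```text
[ 613.6 -137.8  118.9] [ 613.4 -137.5  118.9]
[656.3 159.  179.6] [655.9 159.8 179.6]
[497.7 180.8 175.7] [497.1 182.3 175.7]
[ 463.6 -114.1  181.9] [ 464.4 -115.4  181.9]
[[ 612.1 -136.7  126. ]
 [ 656.3  160.   178. ]
 [ 496.8  181.9  178. ]
 [ 464.6 -115.8  178. ]]
[-8.46608364 -8.07758221 -6.17318171] 304.45002161839966 157.7889023993844
```

View pics/c.png

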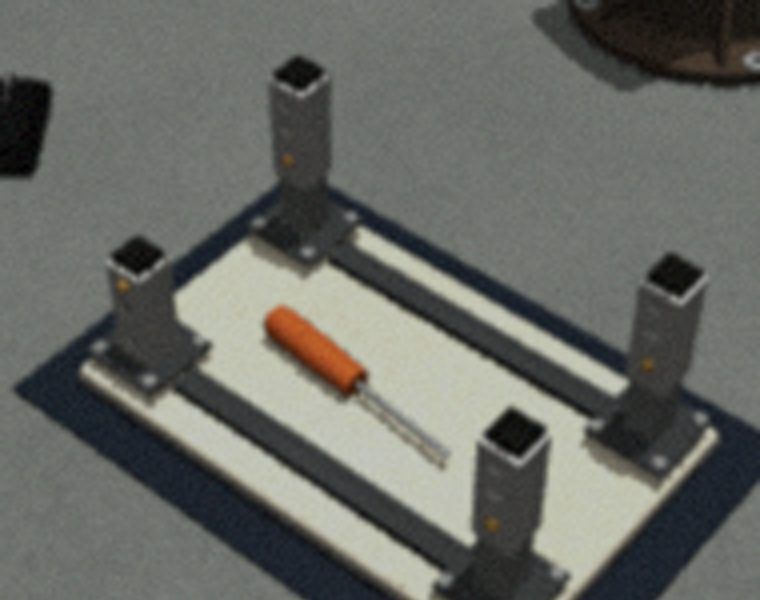

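The button is on the +x face (short leg dot in the crop at (123,285)), riser yaw is about -7.5°, and the short leg is near (614,-137). I'll turn the tool to yaw 82.5° first, then travel above the leg.

Request:
apply_moves(
  commands=[
    [0, 0, 7, 0, 0, 0, 0.095],
    [0, 0, 7, 0, 0, 0, 0.095],
    [0, 0, 7, 0, 0, 0, 0.095],
    [0, 0, 7, 0, 0, 0, 0.095],
    [0, 0, 7, 0, 0, 0, 0.095],
  ],
)

```text
t: 0.57
eef_pos: [196.4, 593.3, 404.5]
tcp_rot: [-3.141, 0.0, 2.205]
ft_force: [0.6, 0.9, 0.2]
opening: 1.001
```

Request:
apply_moves(
  commands=[
    [0, 0, 7, 0, 0, 0, 0.095],
    [0, 0, 7, 0, 0, 0, 0.095],
    [0, 0, 7, 0, 0, 0, 0.095],
    [0, 0, 7, 0, 0, 0, 0.095],
    [0, 0, 7, 0, 0, 0, 0.095],
  ],
)

```text
t: 0.98
eef_pos: [196.4, 593.3, 404.5]
tcp_rot: [-3.141, 0.0, 1.594]
ft_force: [0.6, -0.5, -0.1]
opening: 1.001
```

Request:
apply_moves(
  commands=[
    [0, 0, 4.6, 0, 0, 0, 0.095],
    [0, 0, 4.6, 0, 0, 0, 0.095],
    [0, 0, 0, -0.0268, 0.0204, 0, 0.095],
    [0, 0, 0, -0.0268, 0.0204, 0, 0.095],
    [0, 0, 0, -0.0268, 0.0204, 0, 0.095],
  ],
)

```text
t: 1.4
eef_pos: [246.7, 504.6, 404.2]
tcp_rot: [-3.141, 0.001, 1.441]
ft_force: [-0.3, -0.3, 0.1]
opening: 1.003
```

Request:
apply_moves(
  commands=[
    [0, 0, 0, -0.0268, 0.0204, 0, 0.095],
    [0, 0, 0, -0.0268, 0.0204, 0, 0.095],
    [0, 0, 0, -0.0268, 0.0204, 0, 0.095],
    [0, 0, 0, -0.0268, 0.0204, 0, 0.095],
    [0, 0, 0, -0.0268, 0.0204, 0, 0.095],
  ],
)

```text
t: 1.82
eef_pos: [330.6, 357.9, 404.7]
tcp_rot: [3.142, -0.0, 1.44]
ft_force: [1.7, -0.1, 0.5]
opening: 1.0
```

Request:
apply_moves(
  commands=[
    [0, 0, 0, -0.0268, 0.0204, 0, 0.095],
    [0, 0, 0, -0.0268, 0.0204, 0, 0.095],
    [0, 0, 0, -0.0268, 0.0204, 0, 0.095],
    [0, 0, 0, -0.0268, 0.0204, 0, 0.095],
    [0, 0, 0, -0.0268, 0.0204, 0, 0.095],
  ],
)

```text
t: 2.23
eef_pos: [414.2, 211.7, 404.8]
tcp_rot: [3.142, -0.0, 1.44]
ft_force: [0.4, 0.1, -0.7]
opening: 0.998
```

Request:
apply_moves(
  commands=[
    [0, 0, 0, -0.0268, 0.0204, 0, 0.095],
    [0, 0, 0, -0.0268, 0.0204, 0, 0.095],
    [0, 0, 0, -0.0268, 0.0204, 0, 0.095],
    [0, 0, 0, -0.0268, 0.0204, 0, 0.095],
    [0, 0, 0, -0.0268, 0.0204, 0, 0.095],
  ],
)

```text
t: 2.65
eef_pos: [497.9, 65.3, 404.7]
tcp_rot: [-3.142, -0.0, 1.439]
ft_force: [1.2, 1.5, 0.6]
opening: 1.001
```

Request:
apply_moves(
  commands=[
    [0, 0, 0, -0.0268, 0.0204, 0, 0.095],
    [0, 0, 0, -0.0268, 0.0204, 0, 0.095],
    [0, 0, 0, -0.0268, 0.0204, 0, 0.095],
    [0, 0, 0, -0.0268, 0.0204, 0, 0.095],
    [0, 0, 0, 0, 0, 0, 0.095],
  ],
)

```text
t: 3.07
eef_pos: [566.3, -54.2, 404.2]
tcp_rot: [3.141, 0.001, 1.436]
ft_force: [-0.2, -0.9, -0.4]
opening: 0.998
```

```bash
python3 - <<'E'
from h import *
import pickle
c=look('wrist');pickle.dump(c,open('w1.pkl','wb'));cv2.imwrite('pics/d.png',cv2.resize(c['color'][:,:,::-1],(800,600),interpolation=2))
print(env.state()['eef_pos'],proj(c,[[613,-137,126],[613,-137,21]])*1.5625)
E
```

```text
[565.10604645 -52.32269677 404.05140612] [[494.44112333 429.06665646]
 [468.96148619 359.57536064]]
```

View pics/d.png

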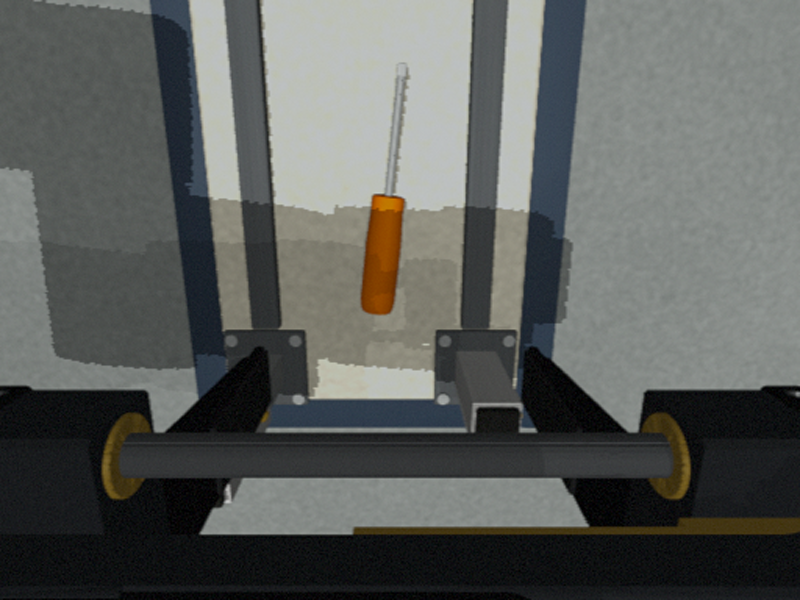

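Request:
apply_moves(
  commands=[
    [0, 0, 0, -0.0268, 0.0204, 0, 0.095],
    [0, 0, 0, -0.0268, 0.0204, 0, 0.095],
    [0, 0, 0, -0.0268, 0.0104, 0, 0.095],
    [0, 0, 0, 0, 0, 0, 0.095],
  ],
)

```text
t: 3.45
eef_pos: [605.2, -139.5, 404.1]
tcp_rot: [3.141, 0.001, 1.438]
ft_force: [0.6, -0.1, -0.3]
opening: 0.998
```

```bash
python3 - <<'E'
from h import *
import pickle
c=look('wrist');pickle.dump(c,open('w2.pkl','wb'));cv2.imwrite('pics/e.png',cv2.resize(c['color'][:,:,::-1],(800,600),interpolation=2))
print(env.state()['eef_pos'],proj(c,[[613,-137,126],[613,-137,21]])*1.5625)
E
```

```text
[ 604.56956151 -137.60372205  404.09381501] [[411.71688082 300.34701812]
 [407.4188614  261.85860816]]
```

View pics/e.png

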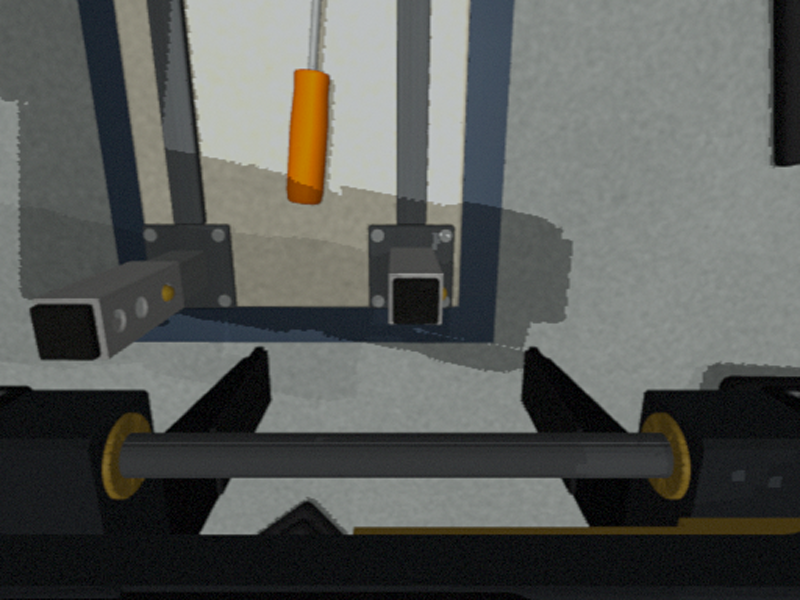

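The riser is well aligned with the image. In picture e the short foot's square is centred at (416,302), the sleeve rim's upper corners are at (389,275) and (443,275), and the button glints on its right side. In d the same rim corners are at about (471,404) and (523,404).

```bash
python3 - <<'E'
from h import *
import pickle
a=pickle.load(open('w1.pkl','rb'));b=pickle.load(open('w2.pkl','rb'));k=.64
for p,q in [((471,404),(389,275)),((523,404),(443,275))]: print(tri([(a,p[0]*k,p[1]*k),(b,q[0]*k,q[1]*k)]))
print(atz(b,416*k,302*k,126)); q=[atz(b,u*k,v*k,119) for u,v in((389,275),(443,275))];print(q, np.degrees(np.arctan2(*(q[1]-q[0])[[1,0]])))
# mat/board edges & flange bolts at z=36 : yaw
q=[atz(b,u*k,v*k,36) for u,v in((377,236),(445,236),(378,301),(445,301),(150,235))];print(q);print(np.degrees(np.arctan2(*(q[1]-q[0])[[1,0]])),np.degrees(np.arctan2(*(q[1]-q[4])[[1,0]])),np.mean(q[:4],0))
print(env.state()['eef_pos'],env.state()['tcp_rot'],env.state()['t'])
E
```

```text
[ 601.90429505 -123.43058056  117.21193351]
[ 632.0615604  -126.67444501  119.26268688]
[ 615.20936602 -138.24301716  126.        ]
[array([ 602.29065035, -122.87684563,  119.        ]), array([ 631.92698477, -126.81006302,  119.        ])] -7.559890903697911
[array([ 593.95541415, -112.51927996,   36.        ]), array([ 641.86726937, -118.88179375,   36.        ]), array([ 587.85411912, -160.21836465,   36.        ]), array([ 636.8595427 , -166.71945209,   36.        ]), array([434.11289599, -90.57395672,  36.        ])]
-7.5644050808406655 -7.759126873996116 [ 615.13408633 -139.58472261   36.        ]
[ 604.56956151 -137.60372205  404.09381501] [-3.14080361e+00 -2.07737755e-04  1.43761027e+00] 3.5
```

Request:
apply_moves(
  commands=[
    [0, 0, 0, 0, 0.0106, 0, 0.095],
    [0, 0, 0, 0, 0, 0.03, 0.095],
    [0, 0, 0, 0, 0, 0.03, 0.095],
    [0, 0, 0, 0, 0, 0.03, 0.095],
    [0, 0, 0, 0, 0, 0.02, 0.095],
  ],
)

```text
t: 3.92
eef_pos: [614.0, -135.9, 292.4]
tcp_rot: [-3.139, -0.001, 1.441]
ft_force: [0.4, 0.3, 0.5]
opening: 0.999
```

Request:
apply_moves(
  commands=[
    [0, 0, 0, 0, 0, 0.008, 0.06],
    [0, 0, 0, 0, 0, 0, 0.05],
    [0, 0, 0, 0, 0, 0, 0.045],
    [0, 0, 0, 0, 0, 0, 0.045],
  ],
)

```text
t: 4.25
eef_pos: [615.2, -137.4, 288.3]
tcp_rot: [3.139, 0.0, 1.44]
ft_force: [0.4, 0.4, 0.5]
opening: 0.774
```

Request:
apply_moves(
  commands=[
    [0, 0, 0, 0, 0, 0.002, 0.045],
    [0, 0, 0, 0, 0, 0, 0.045],
    [0, 0, 0, 0, 0, 0, 0.045],
    [0, 0, 0, 0, 0, 0, 0.045],
  ],
)

```text
t: 4.58
eef_pos: [614.9, -137.8, 285.2]
tcp_rot: [3.141, 0.0, 1.439]
ft_force: [1.2, 0.0, -0.0]
opening: 0.503
```

```bash
python3 - <<'E'
from h import *
s=env.state();print(s['eef_pos'],s['opening'],s['t'])
c=look('wrist');cv2.imwrite('pics/f.png',cv2.resize(c['color'][110:300,100:400,::-1],None,fx=2.6,fy=2.6,interpolation=2))
E
```

```text
[ 614.9427524  -137.8021273   285.15457969] 0.502982031745847 4.5833
```

View pics/f.png

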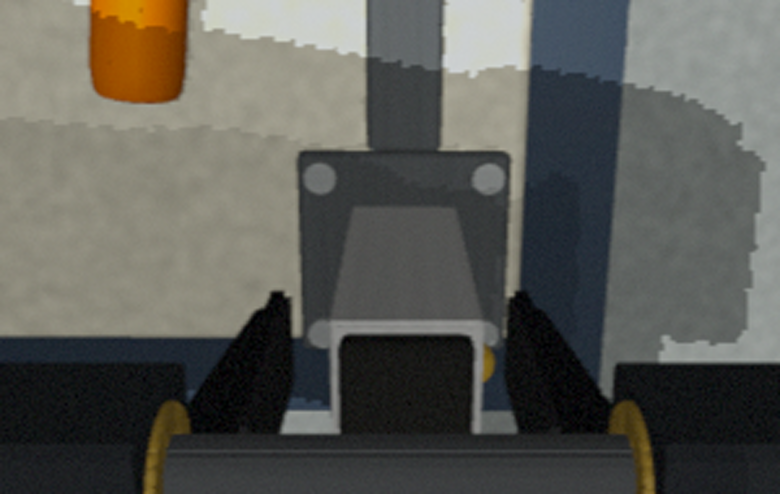

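The view shows both fingers either side of the sleeve (x=330–485), the button at (488,362) on the right, offset about 1.3 mm. Centring it and closing.

Request:
apply_moves(
  commands=[
    [0, 0, 0, 0, 0.0012, 0, 0.04],
    [0, 0, 0, 0, 0, 0, 0.035],
    [0, 0, 0, 0, 0, 0, 0.025],
    [0, 0, 0, 0, 0, 0, 0.025],
    [0, 0, 0, 0, 0, 0, 0.025],
  ],
)

```text
t: 5.05
eef_pos: [616.3, -138.0, 284.8]
tcp_rot: [3.141, -0.0, 1.439]
ft_force: [1.6, 0.1, 0.2]
opening: 0.316
```

Request:
apply_moves(
  commands=[
    [0, 0, 0, 0, 0, 0, 0.02],
    [0, 0, 0, 0, 0, 0, 0.02],
    [0, 0, 0, 0, 0, 0, 0.02],
  ],
)

```text
t: 5.3
eef_pos: [616.3, -138.0, 284.8]
tcp_rot: [3.141, -0.0, 1.439]
ft_force: [3.3, -0.3, -0.2]
opening: 0.317
```

Request:
apply_moves(
  commands=[
    [0, 0, 0, 0, 0, -0.001, 0.02],
    [0, 0, 0, 0, 0, -0.001, 0.02],
    [0, 0, 0, 0, 0, -0.001, 0.02],
  ],
)

```text
t: 5.55
eef_pos: [616.3, -138.0, 287.2]
tcp_rot: [3.141, -0.0, 1.439]
ft_force: [5.8, -1.4, -9.2]
opening: 0.314
```

Request:
apply_moves(
  commands=[
    [0, 0, 0, 0, 0, -0.001, 0.02],
    [0, 0, 0, 0, 0, -0.001, 0.02],
    [0, 0, 0, 0, 0, -0.001, 0.02],
  ],
)

```text
t: 5.8
eef_pos: [616.4, -138.0, 289.7]
tcp_rot: [3.141, -0.0, 1.439]
ft_force: [6.6, -2.2, -10.1]
opening: 0.314
```

Request:
apply_moves(
  commands=[
    [0, 0, 0, 0, 0, -0.001, 0.02],
    [0, 0, 0, 0, 0, -0.001, 0.02],
    [0, 0, 0, 0, 0, -0.001, 0.02],
  ],
)

```text
t: 6.05
eef_pos: [616.3, -138.0, 293.2]
tcp_rot: [3.141, -0.0, 1.439]
ft_force: [5.8, -1.4, -7.4]
opening: 0.309
```

Request:
apply_moves(
  commands=[
    [0, 0, 0, 0, 0, -0.001, 0.02],
    [0, 0, 0, 0, 0, -0.001, 0.02],
    [0, 0, 0, 0, 0, -0.001, 0.02],
    [0, 0, 0, 0, 0, -0.001, 0.02],
    [0, 0, 0, 0, 0, -0.001, 0.02],
  ],
)

```text
t: 6.47
eef_pos: [616.3, -138.0, 298.2]
tcp_rot: [3.141, -0.0, 1.439]
ft_force: [5.4, -0.6, -7.7]
opening: 0.316
```

Request:
apply_moves(
  commands=[
    [0, 0, 0, 0, 0, -0.001, 0.02],
    [0, 0, 0, 0, 0, -0.001, 0.02],
    [0, 0, 0, 0, 0, -0.001, 0.02],
    [0, 0, 0, 0, 0, -0.001, 0.02],
  ],
)

```text
t: 6.8
eef_pos: [616.3, -138.0, 302.4]
tcp_rot: [3.141, -0.0, 1.439]
ft_force: [4.8, -2.1, -6.6]
opening: 0.317
```

Request:
apply_moves(
  commands=[
    [0, 0, 0, 0, 0, -0.0007, 0.02],
    [0, 0, 0, 0, 0, -0.0008, 0.02],
  ],
)

```text
t: 6.97
eef_pos: [616.3, -138.0, 304.1]
tcp_rot: [3.141, -0.0, 1.439]
ft_force: [4.9, -0.6, -3.9]
opening: 0.309
```

Request:
apply_moves(
  commands=[
    [0, 0, 0, 0, 0, -0.0004, 0.02],
    [0, 0, 0, 0, 0, -0.0004, 0.02],
  ],
)

```text
t: 7.13
eef_pos: [616.3, -138.0, 305.0]
tcp_rot: [3.141, -0.0, 1.439]
ft_force: [5.1, -2.4, -3.9]
opening: 0.315
```

Request:
apply_moves(
  commands=[
    [0, 0, 0, 0, 0, -0.0004, 0.02],
    [0, 0, 0, 0, 0, -0.0004, 0.02],
  ],
)

```text
t: 7.3
eef_pos: [616.2, -137.9, 305.9]
tcp_rot: [3.141, -0.0, 1.439]
ft_force: [5.4, -1.5, -2.7]
opening: 0.312
```

Request:
apply_moves(
  commands=[
    [0, 0, 0, 0, 0, -0.0004, 0.02],
    [0, 0, 0, 0, 0, -0.0004, 0.02],
  ],
)

```text
t: 7.47
eef_pos: [616.2, -138.0, 306.5]
tcp_rot: [3.141, -0.0, 1.439]
ft_force: [5.7, -1.7, -5.0]
opening: 0.312
```

Request:
apply_moves(
  commands=[
    [0, 0, 0, 0, 0, -0.0004, 0.02],
    [0, 0, 0, 0, 0, 0, 0.02],
  ],
)

```text
t: 7.63
eef_pos: [616.2, -138.0, 306.9]
tcp_rot: [3.141, -0.0, 1.439]
ft_force: [5.7, -1.3, -4.1]
opening: 0.315
```

Request:
apply_moves(
  commands=[
    [0, 0, 0, 0, 0, -0.0004, 0.02],
    [0, 0, 0, 0, 0, 0, 0.02],
  ],
)

```text
t: 7.8
eef_pos: [616.2, -138.0, 307.3]
tcp_rot: [3.141, -0.0, 1.439]
ft_force: [5.2, -1.1, -5.0]
opening: 0.313
```

Request:
apply_moves(
  commands=[
    [0, 0, 0, 0, 0, -0.0005, 0.02],
    [0, 0, 0, 0, 0, 0, 0.02],
  ],
)

```text
t: 7.97
eef_pos: [616.2, -138.0, 307.8]
tcp_rot: [3.141, -0.0, 1.439]
ft_force: [5.1, -1.0, -4.5]
opening: 0.316
```

Request:
apply_moves(
  commands=[
    [0, 0, 0, 0, 0, -0.0005, 0.02],
    [0, 0, 0, 0, 0, -0.0005, 0.02],
  ],
)

```text
t: 8.13
eef_pos: [616.3, -138.0, 308.4]
tcp_rot: [3.141, -0.0, 1.439]
ft_force: [7.2, -1.4, -11.1]
opening: 0.315
```

Force jumped to 11 N with the motion stalling, so the button seems to have popped at about 23 mm. I'll ease off, open, and look.

Request:
apply_moves(
  commands=[
    [0, 0, 0, 0, 0, 0.0006, 0.02],
    [0, 0, 0, 0, 0, 0, 0.05],
    [0, 0, 0, 0, 0, 0, 0.05],
    [0, 0, 0, 0, 0, 0, 0.055],
    [0, 0, 0, 0, 0, 0, 0.055],
  ],
)

```text
t: 8.55
eef_pos: [615.9, -137.8, 308.3]
tcp_rot: [-3.141, -0.0, 1.44]
ft_force: [-0.5, -0.6, 0.1]
opening: 0.538
```

```bash
python3 - <<'E'
from h import *
s=env.state();print(s['eef_pos'],s['opening'],s['t'],s['ft_force'])
c=look('scene');print(proj(c,[616+20,-139,106]))
w=look('wrist')
A=cv2.resize(c['color'][165:235,170:250,::-1],(480,420),interpolation=2)
B=cv2.resize(w['color'][150:290,200:300,::-1],(300,420),interpolation=2)
cv2.imwrite('pics/g.png',np.hstack([A,B]))
E
```

```text
[ 615.88925508 -137.80312068  308.30723821] 0.5377151158401486 8.55 [-0.53923946 -0.62750689  0.07904958]
[[199.75139388 192.85396766]]
```

View pics/g.png

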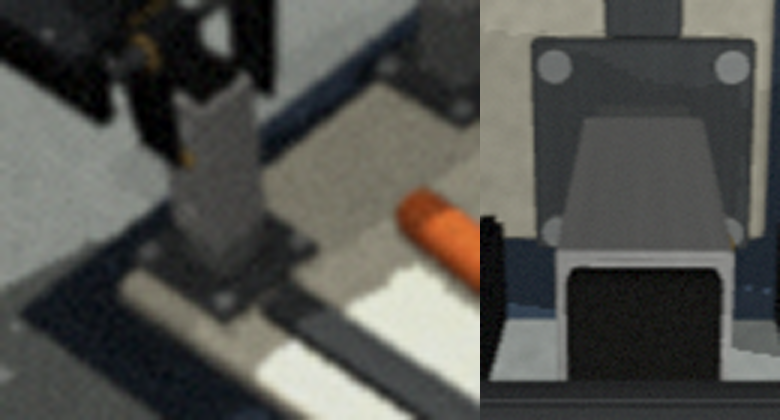

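The button stands proud in the middle hole: brass shows at (190,158) in the scene crop and (735,245) in the wrist crop. Lowering to regrip at the button.

Request:
apply_moves(
  commands=[
    [0, 0, 0, 0, 0, 0.006, 0.055],
    [0, 0, 0, 0, 0, 0.006, 0.055],
    [0, 0, 0, 0, 0, 0.006, 0.055],
    [0, 0, 0, 0, 0, 0.0055, 0.055],
    [0, 0, 0, 0, 0, 0, 0.045],
  ],
)

```text
t: 9.07
eef_pos: [615.9, -137.9, 283.2]
tcp_rot: [-3.139, -0.001, 1.439]
ft_force: [0.1, -0.6, -0.2]
opening: 0.546
```

Request:
apply_moves(
  commands=[
    [0, 0, 0, 0, 0, 0, 0.035],
    [0, 0, 0, 0, 0, 0, 0.025],
    [0, 0, 0, 0, 0, 0, 0.02],
    [0, 0, 0, 0, 0, 0, 0.02],
    [0, 0, 0, 0, 0, 0, 0.02],
  ],
)

```text
t: 9.48
eef_pos: [616.3, -138.0, 285.1]
tcp_rot: [3.141, -0.0, 1.439]
ft_force: [1.4, -1.0, 0.4]
opening: 0.313
```

Request:
apply_moves(
  commands=[
    [0, 0, 0, 0, 0, 0, 0.02],
    [0, 0, 0, 0, 0, 0, 0.02],
  ],
)

```text
t: 9.65
eef_pos: [616.3, -138.0, 285.1]
tcp_rot: [3.141, -0.0, 1.439]
ft_force: [2.1, -0.3, 1.9]
opening: 0.315
```

Request:
apply_moves(
  commands=[
    [0, 0, 0, 0, 0, -0.001, 0.02],
    [0, 0, 0, 0, 0, -0.001, 0.02],
    [0, 0, 0, 0, 0, -0.001, 0.02],
  ],
)

```text
t: 9.9
eef_pos: [616.3, -138.0, 287.2]
tcp_rot: [3.141, -0.0, 1.439]
ft_force: [7.5, -2.4, -13.0]
opening: 0.314
```

Request:
apply_moves(
  commands=[
    [0, 0, 0, 0, 0, -0.001, 0.02],
    [0, 0, 0, 0, 0, -0.001, 0.02],
  ],
)

```text
t: 10.07
eef_pos: [616.4, -138.0, 289.0]
tcp_rot: [3.141, -0.0, 1.439]
ft_force: [6.9, -0.7, -11.3]
opening: 0.311
```

Same pattern as the first hole; continuing.

Request:
apply_moves(
  commands=[
    [0, 0, 0, 0, 0, -0.001, 0.02],
    [0, 0, 0, 0, 0, -0.001, 0.02],
    [0, 0, 0, 0, 0, -0.001, 0.02],
    [0, 0, 0, 0, 0, -0.001, 0.02],
    [0, 0, 0, 0, 0, -0.001, 0.02],
  ],
)

```text
t: 10.48
eef_pos: [616.3, -138.0, 294.6]
tcp_rot: [3.141, -0.0, 1.439]
ft_force: [5.2, -2.4, -6.7]
opening: 0.315
```

Request:
apply_moves(
  commands=[
    [0, 0, 0, 0, 0, -0.001, 0.02],
    [0, 0, 0, 0, 0, -0.001, 0.02],
    [0, 0, 0, 0, 0, -0.001, 0.02],
    [0, 0, 0, 0, 0, -0.001, 0.02],
    [0, 0, 0, 0, 0, -0.001, 0.02],
  ],
)

```text
t: 10.9
eef_pos: [616.3, -138.0, 299.6]
tcp_rot: [3.141, -0.0, 1.439]
ft_force: [4.9, -1.2, -5.6]
opening: 0.314
```

Request:
apply_moves(
  commands=[
    [0, 0, 0, 0, 0, -0.001, 0.02],
    [0, 0, 0, 0, 0, -0.001, 0.02],
    [0, 0, 0, 0, 0, -0.001, 0.02],
    [0, 0, 0, 0, 0, -0.001, 0.02],
    [0, 0, 0, 0, 0, -0.001, 0.02],
  ],
)

```text
t: 11.32
eef_pos: [616.3, -138.0, 304.5]
tcp_rot: [3.141, -0.0, 1.439]
ft_force: [5.0, -0.6, -6.6]
opening: 0.317
```

Request:
apply_moves(
  commands=[
    [0, 0, 0, 0, 0, -0.001, 0.02],
    [0, 0, 0, 0, 0, -0.001, 0.02],
    [0, 0, 0, 0, 0, -0.001, 0.02],
    [0, 0, 0, 0, 0, -0.001, 0.02],
    [0, 0, 0, 0, 0, -0.001, 0.02],
  ],
)

```text
t: 11.73
eef_pos: [616.3, -138.0, 309.8]
tcp_rot: [3.141, -0.0, 1.439]
ft_force: [4.7, -1.6, -4.2]
opening: 0.314
```

Request:
apply_moves(
  commands=[
    [0, 0, 0, 0, 0, -0.0005, 0.02],
    [0, 0, 0, 0, 0, -0.0005, 0.02],
  ],
)

```text
t: 11.9
eef_pos: [616.2, -138.0, 311.0]
tcp_rot: [3.141, -0.0, 1.439]
ft_force: [4.5, -0.8, -4.9]
opening: 0.314
```

Request:
apply_moves(
  commands=[
    [0, 0, 0, 0, 0, -0.0005, 0.02],
    [0, 0, 0, 0, 0, -0.0005, 0.02],
  ],
)

```text
t: 12.07
eef_pos: [616.2, -137.9, 312.0]
tcp_rot: [3.141, 0.0, 1.439]
ft_force: [4.7, -1.3, -3.6]
opening: 0.314
```

Request:
apply_moves(
  commands=[
    [0, 0, 0, 0, 0, -0.0005, 0.02],
    [0, 0, 0, 0, 0, -0.0005, 0.02],
  ],
)

```text
t: 12.23
eef_pos: [616.2, -137.9, 313.0]
tcp_rot: [3.141, -0.0, 1.439]
ft_force: [4.6, -0.5, -4.4]
opening: 0.318
```

Request:
apply_moves(
  commands=[
    [0, 0, 0, 0, 0, -0.0004, 0.02],
    [0, 0, 0, 0, 0, -0.0004, 0.02],
  ],
)

```text
t: 12.4
eef_pos: [616.2, -138.0, 313.6]
tcp_rot: [3.141, -0.0, 1.439]
ft_force: [5.9, -1.4, -6.5]
opening: 0.31
```

Request:
apply_moves(
  commands=[
    [0, 0, 0, 0, 0, -0.0004, 0.02],
    [0, 0, 0, 0, 0, 0, 0.02],
  ],
)

```text
t: 12.57
eef_pos: [616.2, -138.0, 314.0]
tcp_rot: [3.141, -0.0, 1.439]
ft_force: [5.6, -1.2, -4.6]
opening: 0.311
```

Request:
apply_moves(
  commands=[
    [0, 0, 0, 0, 0, -0.0004, 0.02],
    [0, 0, 0, 0, 0, 0, 0.02],
  ],
)

```text
t: 12.73
eef_pos: [616.2, -138.0, 314.4]
tcp_rot: [3.141, -0.0, 1.439]
ft_force: [5.4, -0.9, -5.5]
opening: 0.314
```

Request:
apply_moves(
  commands=[
    [0, 0, 0, 0, 0, -0.0004, 0.02],
    [0, 0, 0, 0, 0, 0, 0.02],
  ],
)

```text
t: 12.9
eef_pos: [616.2, -138.0, 314.8]
tcp_rot: [3.141, -0.0, 1.439]
ft_force: [5.9, -1.8, -4.6]
opening: 0.314
```

Request:
apply_moves(
  commands=[
    [0, 0, 0, 0, 0, -0.0004, 0.02],
    [0, 0, 0, 0, 0, 0, 0.02],
  ],
)

```text
t: 13.07
eef_pos: [616.3, -137.9, 315.1]
tcp_rot: [3.141, -0.0, 1.439]
ft_force: [5.9, -2.1, -5.5]
opening: 0.315
```

Request:
apply_moves(
  commands=[
    [0, 0, 0, 0, 0, -0.0003, 0.02],
    [0, 0, 0, 0, 0, 0, 0.02],
  ],
)

```text
t: 13.23
eef_pos: [616.3, -137.9, 315.3]
tcp_rot: [3.141, -0.0, 1.439]
ft_force: [6.7, -1.2, -7.9]
opening: 0.31
```

Request:
apply_moves(
  commands=[
    [0, 0, 0, 0, 0, -0.0002, 0.02],
    [0, 0, 0, 0, 0, 0, 0.02],
  ],
)

```text
t: 13.4
eef_pos: [616.3, -138.0, 315.3]
tcp_rot: [3.141, -0.0, 1.439]
ft_force: [7.2, -1.2, -9.0]
opening: 0.318
```

The leg has stopped at z 315.3 while the force climbs to 9 N, which means the button is blocking it (clicked). Easing off, opening, then looking.

Request:
apply_moves(
  commands=[
    [0, 0, 0, 0, 0, 0.0007, 0.02],
    [0, 0, 0, 0, 0, 0, 0.05],
    [0, 0, 0, 0, 0, 0, 0.06],
    [0, 0, 0, 0, 0, 0, 0.07],
    [0, 0, 0, 0, 0, 0, 0.07],
  ],
)

```text
t: 13.82
eef_pos: [615.9, -137.8, 315.1]
tcp_rot: [-3.141, -0.0, 1.44]
ft_force: [0.5, -0.5, 0.0]
opening: 0.539
```

Request:
apply_moves(
  commands=[
    [0, 0, 0, 0, 0, -0.02, 0.07],
    [0, 0, 0, 0, 0, -0.03, 0.07],
    [0, 0, 0, 0, 0, -0.03, 0.07],
    [0, 0, 0, 0, 0, -0.022, 0.07],
    [0, 0, 0, 0, 0, 0, 0],
  ],
)

```text
t: 14.23
eef_pos: [616.2, -137.8, 421.9]
tcp_rot: [3.135, 0.001, 1.44]
ft_force: [0.2, 0.3, -0.1]
opening: 0.705
```

```bash
python3 - <<'E'
from h import *
s=env.state();print(s['eef_pos'],s['opening'],s['t'],s['ft_force'])
c=look('scene');w=look('wrist');print(proj(w,[616,-139,178]))
A=cv2.resize(c['color'][140:235,170:250,::-1],(400,475),interpolation=2)
B=cv2.resize(w['color'][100:300,150:310,::-1],(380,475),interpolation=2)
cv2.imwrite('pics/i.png',np.hstack([A,B]))
E
```

```text
[ 616.16643607 -137.8418843   421.89376026] 0.7054256368334069 14.2333 [ 0.16506579  0.32628362 -0.05939592]
[[254.1614311  211.73017109]]
```

View pics/i.png

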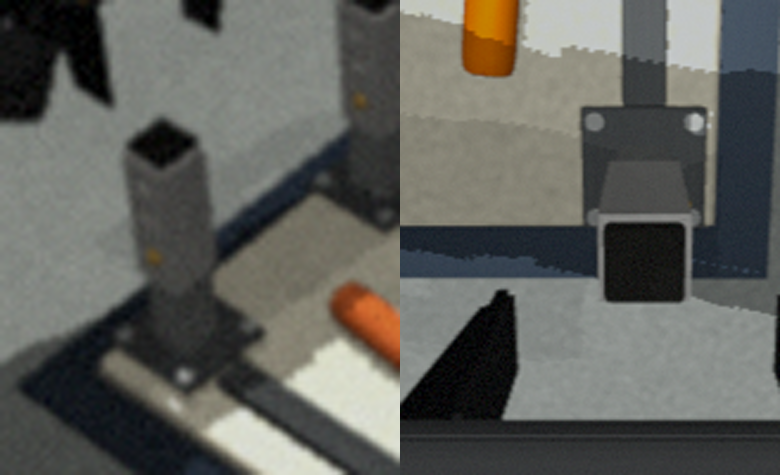

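The button is out in the third hole (scene crop (155,257)), and the foot is centred under the tool to within about 1 mm. Next I close the fingers and descend.

Request:
apply_moves(
  commands=[
    [0, 0, 0, 0, 0, 0, 0],
    [0, 0, 0, 0, 0, 0, 0],
    [0, 0, 0, 0, 0, 0, 0],
    [0, 0, 0, 0, 0, 0, 0],
    [0, 0, 0, 0, 0, 0, 0],
  ],
)

```text
t: 14.75
eef_pos: [616.2, -137.9, 416.4]
tcp_rot: [-3.141, -0.0, 1.44]
ft_force: [0.3, -0.5, 0.0]
opening: 0.287
```

Request:
apply_moves(
  commands=[
    [0, 0, 0, 0, 0, 0, 0],
    [0, 0, 0, 0, 0, 0.01, 0],
    [0, 0, 0, 0, 0, 0.01, 0],
    [0, 0, 0, 0, 0, 0.01, 0],
    [0, 0, 0, 0, 0, 0.01, 0],
  ],
)

```text
t: 15.17
eef_pos: [616.0, -137.9, 375.4]
tcp_rot: [-3.141, -0.0, 1.439]
ft_force: [0.3, 0.8, -0.1]
opening: 0.005
```

Request:
apply_moves(
  commands=[
    [0, 0, 0, 0, 0, 0.003, 0],
    [0, 0, 0, 0, 0, 0.003, 0],
    [0, 0, 0, 0, 0, 0, 0],
  ],
)

```text
t: 15.42
eef_pos: [616.2, -137.9, 370.3]
tcp_rot: [-3.141, -0.0, 1.439]
ft_force: [0.1, 0.4, 1.0]
opening: 0.007
```

Request:
apply_moves(
  commands=[
    [0, 0, 0, 0, 0, 0.0007, 0],
    [0, 0, 0, 0, 0, 0.0007, 0],
    [0, 0, 0, 0, 0, 0, 0],
  ],
)

```text
t: 15.67
eef_pos: [616.1, -137.9, 369.9]
tcp_rot: [3.141, 0.0, 1.439]
ft_force: [0.4, -0.5, 0.0]
opening: 0.005
```

Request:
apply_moves(
  commands=[
    [0, 0, 0, 0, 0, 0.0007, 0],
    [0, 0, 0, 0, 0, 0.0007, 0],
    [0, 0, 0, 0, 0, 0, 0],
  ],
)

```text
t: 15.92
eef_pos: [616.2, -137.9, 368.5]
tcp_rot: [3.141, 0.0, 1.439]
ft_force: [0.2, -0.2, 2.2]
opening: 0.003
```

Contact at 368.5, i.e. foot top at about 178.5, level with the others. Pressing gently.

Request:
apply_moves(
  commands=[
    [0, 0, 0, 0, 0, 0.0005, 0],
    [0, 0, 0, 0, 0, 0, 0],
  ],
)

```text
t: 16.08
eef_pos: [616.2, -137.9, 367.9]
tcp_rot: [3.141, -0.0, 1.439]
ft_force: [0.6, 0.5, 3.2]
opening: 0.004
```

Request:
apply_moves(
  commands=[
    [0, 0, 0, 0, 0, 0.0005, 0],
    [0, 0, 0, 0, 0, 0, 0],
  ],
)

```text
t: 16.25
eef_pos: [616.2, -137.9, 367.4]
tcp_rot: [3.141, 0.0, 1.44]
ft_force: [1.7, -0.4, 3.2]
opening: 0.009
```

Request:
apply_moves(
  commands=[
    [0, 0, 0, 0, 0, 0.0005, 0],
    [0, 0, 0, 0, 0, 0, 0],
  ],
)

```text
t: 16.42
eef_pos: [616.2, -137.9, 367.1]
tcp_rot: [3.141, 0.0, 1.44]
ft_force: [-1.0, 0.4, 5.5]
opening: 0.004
```

Request:
apply_moves(
  commands=[
    [0, 0, 0, 0, 0, 0.0004, 0],
    [0, 0, 0, 0, 0, 0, 0],
  ],
)

```text
t: 16.58
eef_pos: [616.2, -137.9, 367.0]
tcp_rot: [3.141, 0.0, 1.44]
ft_force: [-0.2, -0.1, 6.0]
opening: 0.007
```

Request:
apply_moves(
  commands=[
    [0, 0, 0, 0, 0, 0.0005, 0],
    [0, 0, 0, 0, 0, 0, 0],
  ],
)

```text
t: 16.75
eef_pos: [616.1, -137.9, 366.8]
tcp_rot: [3.141, 0.0, 1.44]
ft_force: [-2.5, -0.2, 9.9]
opening: 0.003
```

Request:
apply_moves(
  commands=[
    [0, 0, 0, 0, 0, 0.0003, 0],
    [0, 0, 0, 0, 0, 0, 0],
    [0, 0, 0, 0, 0, 0, 0],
  ],
)

```text
t: 17.0
eef_pos: [616.1, -137.9, 366.6]
tcp_rot: [3.14, 0.0, 1.44]
ft_force: [-3.3, 1.0, 12.0]
opening: 0.005
```

Request:
apply_moves(
  commands=[
    [0, 0, 0, 0, 0, 0.0001, 0],
    [0, 0, 0, 0, 0, 0, 0],
    [0, 0, 0, 0, 0, 0, 0],
    [0, 0, 0, 0, 0, 0, 0],
    [0, 0, 0, 0, 0, 0, 0],
  ],
)

```text
t: 17.42
eef_pos: [616.1, -137.9, 366.7]
tcp_rot: [3.14, 0.0, 1.44]
ft_force: [-2.7, 0.8, 11.5]
opening: 0.004
```

Request:
apply_moves(
  commands=[
    [0, 0, 0, 0, 0, -0.002, 0],
    [0, 0, 0, 0, 0, -0.005, 0],
    [0, 0, 0, 0, 0, -0.02, 0],
    [0, 0, 0, 0, 0, -0.03, 0],
    [0, 0, 0, 0, 0, -0.03, 0],
  ],
)

```text
t: 17.83
eef_pos: [616.1, -137.9, 452.7]
tcp_rot: [-3.139, -0.001, 1.439]
ft_force: [1.1, 0.0, -0.2]
opening: 0.002
```

Request:
apply_moves(
  commands=[
    [0, 0, 0, 0, 0, -0.03, 0],
    [0, 0, 0, 0, 0, 0, 0],
    [0, 0, 0, 0, 0, 0, 0],
  ],
)

```text
t: 18.08
eef_pos: [615.9, -137.8, 483.8]
tcp_rot: [3.139, 0.0, 1.44]
ft_force: [-0.1, 1.0, -0.9]
opening: 0.006
```

```bash
python3 - <<'E'
from h import *
s=env.state();print(s['eef_pos'],s['t'],s['ft_force'])
c=look('scene')
cv2.imwrite('pics/j.png',cv2.resize(c['color'][120:290,170:360,::-1],None,fx=3.5,fy=3.5,interpolation=2))
E
```

```text
[ 615.92373517 -137.82522004  483.77614434] 18.0833 [-0.12689563  0.98503555 -0.92118571]
```

View pics/j.png

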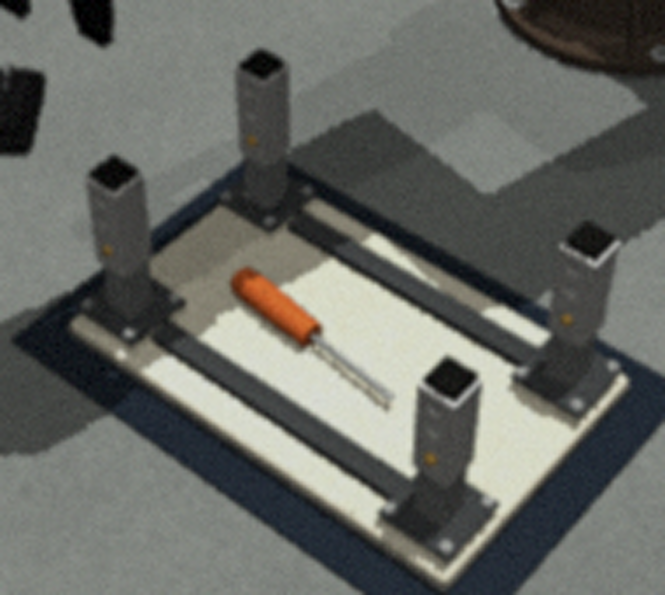

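All four legs now look alike: the short leg's button shows at (108,248) in the last hole, its foot is level with the others, and the screwdriver hasn't moved.

```bash
python3 -c "
from cell import env
print(env.job_done())"
```

```text
the job is handed in; nothing more can be done
None
```

The short leg is drawn out to its third and last hole and locked, and I've handed the job in at about 18 s of the 58 s allowed.

- **Drawing out:** I pinched the button and drew the leg about 23 mm to the middle hole, took hold again at the button, then drew it about 30 mm more to the last hole. At each hole I stopped when the force rose and the leg stalled. The highest pull I read was 13 N, under the 18 N limit, but readings came only at the end of each move call.
- **Lock test:** With closed fingertips I met the foot at about 178.5 mm, level with the others. I pressed with about 12 N for roughly half a second; the leg sank about 2 mm and stopped. Then I let go and backed off.
- **Last picture:** The button shows in the last hole and all four legs look alike. The screwdriver lies where it was. The mouse, slide box and bottle were outside that picture, but the arm never worked near them.

No check failed. During the press I read a small sideways force of about 3 N.

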